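# Stock the bird feeder through its sprung roof flap and close the trough

### The job

Push the standing pressed-seed bar, kept level, down through the sprung flap in the bird feeder's roof until it is wholly inside the hopper and the flap has closed behind it; do not throw or drop it through. Then tuck the flat cover with the square grip under the lip of the feed trough and level it down so that it lies flat in the recess, and let go. Leave all the other things on the table where they are.

Things in the scene. Friction and masses are not known exactly. Their poses are not given: they have to be found in the camera images.
- feeder: White plastic bird feeder, grey roof, paler flap, fixed to the table, 262 mm (its x) by 168 mm (y). Origin: base centre on the table. Its x runs from the low feed trough (-x end) to the hopper (+x end), z up. Trough: outside x -122 to -2, y +-70 mm, rim 45 mm high (lip 49). Hopper: x 48 to 107, y +-71 mm, flat roof, top at 130 mm, eaves sloping down to x 15 and 140 mm.
- slot (a point): Centre of the slot in the hopper roof, at the roof's top face (feeder frame x 75, y 0, z 130 mm), axes as the feeder's. Slot: 44 mm along feeder x, 130 mm along feeder y, closed by the sprung flap 2 mm below the roof's top. Below it a straight chute, x 53 to 102 mm, y +-66 mm, floor 6 mm above the table. Shut fingertips fit in the slot (best with their broad side along feeder y).
- flap (a joint): Sprung flap in the slot, hinged at its +x edge, 43 mm long, swings down inside. 0 = closed, 1.5 rad = hanging. Closing torque 0.20 N m (closed) to 0.26 (open): the bar's weight alone does not open it, a push of about 5 N does. Part-way it may pinch and hold the bar; it snaps shut once the bar's top is pushed about 45 mm below the roof's top. Fingers draw out upwards freely.
- recess (a point): Centre of the trough's recess at ledge height (feeder frame x -62, y 0, z 30 mm), axes as the feeder's. Recess 108 mm (feeder x) by 128 mm (y), ledge 10 mm wide all round. Rims end 15 mm above the ledge on the +x and both y sides; the -x side has the lip (see lip).
- lip (a point): Middle of the free edge of the lip over the -x side of the recess, on its underside (feeder frame x -100, y 0, z 43 mm). The lip is 6 mm thick, overhangs the recess by 16 mm, 13 mm above the ledge. The 92 mm left open is too short for the 100 mm cover: it goes in tilted 15 to 20 degrees, low edge under the lip, then is levelled.
- bar_center (a point): Pressed-seed bar: hard tan block 110 mm long (its y), 30 mm thick (x), 70 mm tall (z), about 0.22 kg, standing on its long narrow side. Point: its centre, 35 mm above its underside.
- bar: The same pressed-seed bar; origin at the centre of its underside.
- cover_knob (a point): Trough cover: flat white plate 100 mm (its x) by 120 mm (y), 6 mm thick, about 0.15 kg, with a square upright grip 22 x 22 mm in its middle, 34 mm tall above the plate, sides parallel to the plate's. It lies flat, grip up; either 120 mm edge may go under the lip. Point: middle of the grip, 23 mm above the plate's underside.
- cover: The same trough cover; origin at the centre of its underside.
- figurine: Bystander: white ceramic bird figurine, about 58 mm wide and 107 mm tall; origin at the centre of its underside.
- pliers: Bystander: steel pliers with dark handles, lying flat, 165 mm long, 66 mm wide, 14 mm high; origin at the centre of its underside.
- jar: Bystander: glass jar, 68 mm across, 100 mm tall; origin at the centre of its underside.
- mug: Bystander: terracotta mug with handle, 76 mm across, 90 mm tall; origin at the centre of its underside.
- brush: Bystander: hand brush lying flat; origin at the centre of its underside.
- offcut: Bystander: flat pale wood offcut 130 x 45 x 22 mm, lying flat; origin at the centre of its underside.
There are look-alikes about, which are no part of the job. Leave any black look-alike of the cover alone. What is shaped like the bar but black is not meant.

How it is judged (in metres and radians):
On the way, in this order (a step that is already met when the one before it is completed fails the run):
1. the gripper pushes the bar through the open flap (x of bar_center in the frame of feeder between 0.045 and 0.105 m and y of bar_center in the frame of feeder between -0.03 and 0.03 m and value of joint flap above 0.6 rad and linear speed of bar below 0.4 m/s and contact force between any of the fingers, the arm and bar above 0.5 N), for 0.1 s.
2. the bar is wholly in the hopper and the flap has closed again (x of bar_center in the frame of feeder between 0.0555 and 0.0995 m and y of bar_center in the frame of feeder between -0.04 and 0.04 m and z of bar_center in the frame of feeder below 0.07 m and value of joint flap below 0.08 rad and linear speed of bar below 0.03 m/s), for 0.2 s.
3. the cover lies flat in the recess, under the lip (x of cover_knob in the frame of feeder between -0.07 and -0.054 m and y of cover_knob in the frame of feeder between -0.008 and 0.008 m and z of cover_knob in the frame of feeder between 0.05 and 0.056 m and angle between the z axis of cover and the z axis of feeder, either way round below 0.05 rad and angle between the x axis of cover and the x axis of feeder, either way round below 0.12 rad and linear speed of cover below 0.03 m/s), for 0.2 s.
At the end, for the whole second after the job is handed in: The bar is wholly inside the hopper below the shut flap (flap within 0.08 rad of closed) and at rest; the cover rests on the ledge of the trough under the lip, within 8 mm of the recess centre, 3 mm in height and 0.05 rad of flat, released and at rest (all of step 2 and all of step 3); the robot touches nothing.
It fails at once if a bystander is shifted by more than 25 mm (distance of any of figurine, pliers, jar, mug, brush, offcut from where it was at the start of the episode above 0.025 m).
It fails at once if the figurine is tipped (angle between figurine's own z axis and vertical above 0.35 rad).
It also fails if it takes over 64 s, if anything falls off the work surface, if the arm or the gripper's body presses on something with over 40 N, if the wrist force passes 120 N, or if a joint passes its speed limit or range.

### The arm

A 6-joint arm with a two-finger parallel gripper is mounted at the origin on the work surface. World frame = base frame: x ahead of the robot, y to its left, z up, the work surface at z = 0. Lengths are in mm, angles in rad, forces in N, time in s.
With the tool pointing down it reaches from about 375 to 975 mm from the base axis. Payload 3.8 kg.
Tool frame: the origin (TCP) lies at the very end of the fingers, on their centre line; the grasp point (between the pads) lies 19 mm behind it (bot.hold_point_z is the z of the grasp point in the tool frame, in mm); z points along the fingers, y is the direction in which the jaws open and shut (so a half turn about z gives the same grasp; the last joint's range is limited). The gripper opens to 88 mm and grips with 3 to 60 N. Pads are 18 mm wide; open, the fingers measure 123 mm over their backs; the gripper's body (75 mm by 187 mm) begins 45 mm behind the grasp point.
Start: joints at [1.209, 0.264, 1.604, -0, 1.274, -0.037], TCP at [215.403, 639.703, 238.706] pointing down, gripper open.
Joint ranges: [-2.63, 2.63], [-0.94, 2.18], [0.31, 2.57], [-1.31, 4.45], [0, 2.66], [-2.55, 2.55]. Speed limits (rad/s): [2.57, 2.57, 3.14, 3.14, 3.14, 3.14].

### API

Orientations are given as [roll, pitch, yaw] about the fixed x, y, z axes, in that order (R = Rz(yaw) Ry(pitch) Rx(roll)).
In Python, from plant import bot gives the robot as it stands. The module is installed in compiled form; this text tells all that it offers.
- The arm moves only by the tool carry_out, never from a script. Its argument "rows" is a list that holds one entry, the list of rows, each a list of 7 numbers: the closure in counts, from 0 (fully open) to 255 (shut), then the shift along the tool's x, y, z in cm, then the turn, a rotation vector about the tool's x, y, z in rad. A call has 1 to 8 rows; each row shifts and turns the commanded pose from where the row before left it, along the tool's axes as they then stand; what a row does not reach is not made up. A row lasts 1/8 s, in which the tool goes at most 62.5 mm and 10.7 degrees, less where a joint would pass 70% of its speed; a pose out of reach is approached as far as the arm can. A call with a gripper value outside its range is refused whole. The fingers move at their own pace and stop on an object; the grip force is fixed at half the most. Time passes only in rows, so rows that do not move let the fingers close. It gives the time, the measured TCP pose, the force and the opening at its end, in the units of the state.
- bot.state(): the state, without advancing time (a new reading comes with each control period).
- bot.grab_frame(name): name is "side" or "top" or "wrist"; returns a dict with "pixels" (400x640x3 uint8, blue, green, red), "z_map" (400x640 float32, mm along the optical axis (not along the pixel's ray), 0 where there is no reading), "fx", "fy", "cx", "cy" (pixels), "rvec" (rotation vector, rad) and "tvec" (3), from world to camera coordinates, as OpenCV has them. Camera axes: x right, y down, z forward; pixel columns grow to the right and rows downward; lengths in mm; the calibration is good to about 2 mm. A picture is of the moment at which its call begins.
- bot.sign_off(): hands the job in, once; it reports no verdict.
Trained networks look in a picture, given as the dict that the camera call returned (one of the last four; its "shot" number tells which), for a name from the list of things; names that differ only in an ending like _2 or _b are one class to them, and where a whole thing is asked for, a point or a joint stands for the part that bears it (a point fixed in the world has none). Each returns a list of dicts, best first, with "p" (0 to 1); they miss things now and then, are a little off and sometimes report something else, mostly with a low value. They report only what shows in the picture. A call takes as long as a camera call. They do not tell look-alikes from the thing itself.
- bot.find_in(picture, thing): "extent" ([left, top, right, bottom] as shares, 0 to 1, of the picture: columns of its width, rows of its height, round what is visible of it).
- bot.silhouettes(picture, thing): "pixels" (400x640 bool, what is visible of it) and "extent" ([left, top, right, bottom] as shares, 0 to 1, of the picture: columns of its width, rows of its height, round what is visible of it).
The state is a dict: "clock": time; "joints": joint angles; "qd": joint speeds; "joint_torque": joint torques, N m; "tcp_pos": TCP position; "ee_rot": TCP orientation; "contact_force": force on the tool from outside, world axes, zero at the start; "torque": the same for the moment, N m; "finger_gap": finger opening in mm.
Only numpy, scipy, OpenCV 4.12 (cv2) and the standard library are available. Lean on these libraries where they do the work, as an engineer would, in place of code of your own. Each camera call takes 0.05 s, during which the arm holds its last target. There are 200 camera calls.

## Working session

There is one attempt and no reset: what is moved stays moved. The work goes in short steps, Python scripts to look and compute and a tool call to move; the robot and the scene stay as the last step left them, time stands still between calls to the robot, and variables do not carry over. Pictures are saved under pics/ and viewed, about 8 in all and at most 12, crops included, and the job is handed in when it is done.

Besides the shell and the picture viewer there is one more tool, called after ">>>" as name([rows], argument=value, ...), one row to a line, values as JSON. carry_out: Moves the arm, as the interface text tells. Its arguments: {"type":"object","properties":{"rows":{"type":"array"}},"required":["rows"]}

```bash
mkdir -p pics; cat > h.py <<'E'
import numpy as np, cv2
from plant import bot
def T(f):
    R=cv2.Rodrigues(np.array(f["rvec"],float))[0]; return R,np.array(f["tvec"],float).ravel()
def cloud(f):
    R,t=T(f); z=f["z_map"].astype(float); v,u=np.mgrid[:400,:640]
    P=np.stack([(u-f["cx"])/f["fx"]*z,(v-f["cy"])/f["fy"]*z,z],-1)
    W=(P-t)@R; W[z<=0]=np.nan; return W
E
python3 - <<'E'
from h import *
print(bot.state())
ims=[]
for n in ["top","side"]:
    f=bot.grab_frame(n); im=f["pixels"].copy(); W=cloud(f)
    np.savez(f"{n}.npz",**{k:np.array(v) for k,v in f.items()})
    for th in ["feeder","bar","cover","figurine","pliers","jar","mug","brush","offcut"]:
        for d in bot.silhouettes(f,th):
            if d["p"]<.3: continue
            m=d["pixels"]; p=W[m]; p=p[~np.isnan(p[:,0])]
            top=p[p[:,2]>np.percentile(p[:,2],95)-4]
            print(n,th,round(d["p"],2),np.round(np.array(d["extent"])*[640,400,640,400]),m.sum(),"med",np.median(p,0).round(),"z95",np.percentile(p[:,2],95).round(),"col",np.median(f["pixels"][m],0))
            if th in("bar","cover","feeder"):
                r=cv2.minAreaRect(top[:,:2].astype(np.float32)); print("   toprect",r,len(top))
    cv2.imwrite(f"pics/{n}.png",im); ims.append(im)
cv2.imwrite("pics/both0.png",cv2.resize(np.vstack(ims),(480,600)) if 0 else ims[0])
E
```

```text
{'clock': 0.0, 'joints': array([ 1.20911294e+00,  2.64729188e-01,  1.60533957e+00, -2.93619606e-05,
        1.27371666e+00, -3.69041462e-02]), 'qd': array([-1.71842649e-03, -1.43750713e-06,  1.13998878e-04,  8.26522803e-05,
        9.95581093e-04,  1.17952303e-03]), 'joint_torque': array([ 6.37029170e-04, -5.02093792e+01, -3.56885326e+01,  7.28837075e-02,
        2.90888676e-02, -1.60146233e-04]), 'tcp_pos': array([215.15693023, 639.04976864, 237.42275654]), 'ee_rot': array([-3.13940035e+00, -5.28658864e-05,  2.81682198e+00]), 'contact_force': array([-0.15768097,  0.27025389, -0.82972505]), 'torque': array([-0.03204301,  0.01656945, -0.00962197]), 'finger_gap': 88.05241518081482}
top feeder 0.68 [283. 126. 349. 221.] 4127 med [617.  12. 108.] z95 134.0 col [144. 148. 147.]
   toprect ((666.5878295898438, -2.412353515625), (166.872314453125, 100.45515441894531), 76.84761047363281) 731
top feeder 0.59 [231. 121. 270. 143.] 553 med [760. 225.  22.] z95 29.0 col [ 68.  98. 122.]
   toprect ((760.0785522460938, 225.21185302734375), (124.22309112548828, 43.608619689941406), 81.815200805664
[... 3057 characters left out ...]
 -299.   58.] z95 90.0 col [ 58.  91. 155.]
side jar 0.4 [182. 183. 217. 222.] 321 med [270. 259.  14.] z95 17.0 col [38. 45. 60.]
side mug 0.87 [441. 215. 475. 264.] 1259 med [ 725. -299.   59.] z95 90.0 col [ 58.  92. 156.]
side mug 0.38 [384. 247. 425. 300.] 1145 med [ 551. -304.   56.] z95 73.0 col [ 84. 135. 166.]
side brush 0.64 [291. 305. 349. 380.] 1238 med [ 291. -303.   19.] z95 23.0 col [125. 128. 141.]
side brush 0.42 [287. 241. 317. 291.] 1149 med [ 354. -162.   74.] z95 103.0 col [136. 148. 143.]
side offcut 0.68 [324. 136. 347. 157.] 275 med [755. 247.  23.] z95 27.0 col [ 59.  87. 110.]
side offcut 0.46 [183. 183. 217. 222.] 365 med [274. 263.  13.] z95 17.0 col [39. 49. 67.]
```

View pics/top.png

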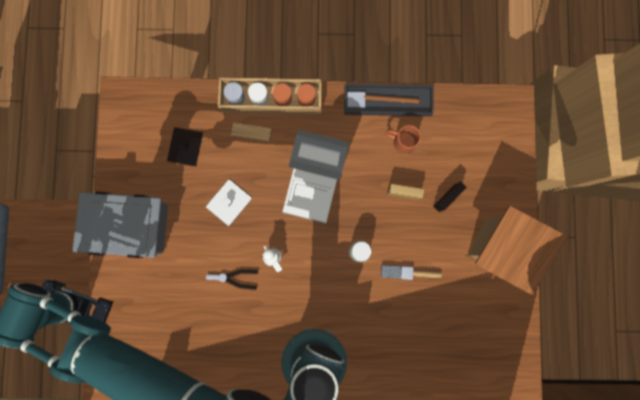

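View pics/side.png

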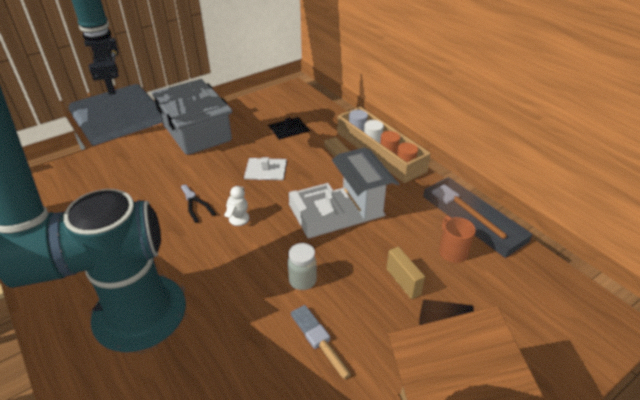

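The top view shows the feeder near px (315,175) with its hopper at far +x. The tan bar is at (406,190), the black look-alike bar at (450,197), the white cover at (229,203) and the black cover at (185,146). The side view agrees with this layout. Next I'll work out the wrist camera mounting and plan the first move.

```bash
cat >> h.py <<'E'
from scipy.spatial.transform import Rotation as Ro
def tool(yaw,tilt=None):  # pointing down, jaws along yaw-90deg ; yaw deg
    return Ro.from_euler('xyz',[np.pi,0,np.radians(yaw)])
def now():
    s=bot.state(); return s["tcp_pos"],Ro.from_euler('xyz',s["ee_rot"])
def plan(wps,g,start=None):
    """wps: list of (pos,Rot,maxstep_mm); prints rows"""
    p,R=start if start else now(); out=[]
    for q,S,st in wps:
        q=np.array(q,float); w=(R.inv()*S).as_rotvec(); d=q-p
        n=max(1,int(np.ceil(max(np.linalg.norm(d)/st,np.linalg.norm(w)/0.17))))
        for i in range(n):
            a=R*Ro.from_rotvec(w*i/n); sh=a.inv().apply(d/n)/10
            out.append([g]+[round(float(x),2)+0. for x in sh]+[round(float(x),3)+0. for x in w/n])
        p,R=q,S
    for i in range(0,len(out),8): print(str(out[i:i+8]).replace(' ',''))
E
python3 - <<'E'
from h import *
f=bot.grab_frame("wrist"); R,t=T(f); p,Rt=now()
print("K",f["fx"],f["cx"],f["cy"]); print("cam in tool",Rt.inv().apply(-R.T@t-p).round(1)); print("optical axis in tool",Rt.inv().apply(R[2]).round(3), "cam x in tool",Rt.inv().apply(R[0]).round(3))
plan([((430,270,330),tool(125),58)],0)
plan([((530,30,380),tool(82),58)],0,((430,270,330),tool(125)))
E
```

```text
K 334.2205995796373 315.77424952446574 201.51780368778813
cam in tool [  74.4    0.4 -144.9]
optical axis in tool [-0.286  0.001  0.958] cam x in tool [-0.     1.    -0.001]
[[0,-4.02,-3.52,-1.14,0.0,0.0,0.079],[0,-4.28,-3.19,-1.14,0.0,0.0,0.079],[0,-4.52,-2.84,-1.14,0.0,0.0,0.079],[0,-4.73,-2.48,-1.14,0.0,0.0,0.079],[0,-4.92,-2.09,-1.14,0.0,0.0,0.079],[0,-5.07,-1.7,-1.14,0.0,0.0,0.079],[0,-5.19,-1.29,-1.14,0.0,0.0,0.079],[0,-5.27,-0.87,-1.14,0.0,0.0,0.079]]
[[0,-5.08,-1.11,-1.0,0.0,0.0,0.15],[0,-5.19,-0.34,-1.0,0.0,0.0,0.15],[0,-5.18,0.44,-1.0,0.0,0.0,0.15],[0,-5.06,1.21,-1.0,0.0,0.0,0.15],[0,-4.82,1.95,-1.0,0.0,0.0,0.15]]
```

>>> carry_out([
  [[0, -4.0, -3.5, -0.5, 0, 0, 0.079], [0, -4.3, -3.2, -0.5, 0, 0, 0.079], [0, -4.5, -2.8, -0.5, 0, 0, 0.079], [0, -4.7, -2.5, -0.5, 0, 0, 0.079], [0, -4.9, -2.1, -0.5, 0, 0, 0.079], [0, -5.1, -1.7, -0.5, 0, 0, 0.079], [0, -5.2, -1.3, -0.5, 0, 0, 0.079], [0, -5.3, -0.9, -0.5, 0, 0, 0.079]],
])

```text
clock: 2.05
tcp_pos: [430.8, 268.6, 279.2]
ee_rot: [3.141, 0.0, 2.182]
contact_force: [0.4, -0.5, 0.1]
finger_gap: 87.9
```

```bash
cat >> h.py <<'E'
def grab(name="wrist",save=None):
    f=bot.grab_frame(name)
    if save: cv2.imwrite(f"pics/{save}.png",f["pixels"]); np.savez(f"{save}.npz",**{k:np.array(v) for k,v in f.items()})
    return f,cloud(f)
def rect(pts): 
    r=cv2.minAreaRect(pts[:,:2].astype(np.float32)); (c,(w,h),a)=r
    if w<h: w,h,a=h,w,a+90
    return np.round(c,1),round(w,1),round(h,1),"longdir",round(a%180,1)
def look(th,f,W,zlo,zhi,pmin=.3):
    for d in bot.silhouettes(f,th):
        if d["p"]<pmin: continue
        p=W[d["pixels"]]; p=p[(p[:,2]>zlo)&(p[:,2]<zhi)]
        if len(p)>20: print(th,round(d["p"],2),np.round(np.array(d["extent"])*[640,400,640,400]),len(p),"zmed",np.median(p[:,2]).round(1),rect(p),"col",np.median(f["pixels"][d["pixels"]],0))
E
python3 - <<'E'
from h import *
print(now()[0], bot.state()["ee_rot"])
f,W=grab("wrist","w1")
look("cover",f,W,2,14); look("cover",f,W,30,50); look("feeder",f,W,124,140)
p,R=now()
plan([((560,30,380),tool(82),58)],0)
E
```

```text
[430.84580108 268.63612406 279.19413718] [3.14070598e+00 1.35338757e-04 2.18237145e+00]
cover 0.94 [338. 130. 431. 238.] 6529 zmed 4.9 (array([520.9, 295.6]), 120.3, 100.1, 'longdir', 141.5) col [210. 214. 215.]
cover 0.84 [513. 108. 634. 227.] 6638 zmed 5.2 (array([708.5, 449.7]), 122.5, 100.5, 'longdir', 170.4) col [34. 30. 30.]
cover 0.94 [338. 130. 431. 238.] 359 zmed 38.7 (array([520.6, 295.7]), 22.2, 22.1, 'longdir', 51.8) col [210. 214. 215.]
cover 0.84 [513. 108. 634. 227.] 463 zmed 38.7 (array([707.5, 449.4]), 23.3, 21.8, 'longdir', 169.2) col [34. 30. 30.]
[[0,-4.51,-0.53,-1.69,0.0,0.0,0.125],[0,-4.54,0.04,-1.69,0.0,0.0,0.125],[0,-4.5,0.61,-1.68,0.0,0.0,0.125],[0,-4.39,1.16,-1.68,0.0,0.0,0.125],[0,-4.21,1.7,-1.68,0.0,0.0,0.125],[0,-3.96,2.21,-1.68,0.0,0.0,0.125]]
```

View pics/w1.png

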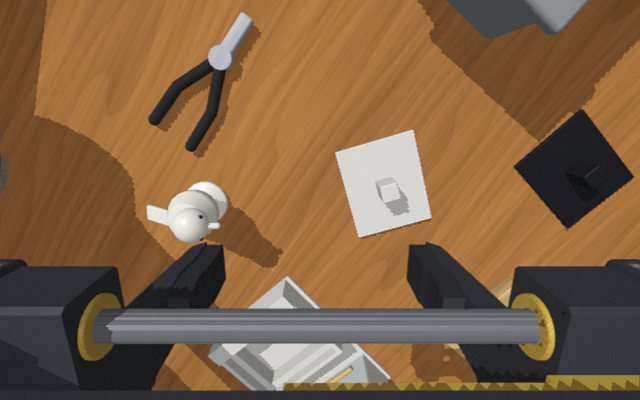

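The wrist view shows the white cover at px (384,184), measured as 120.3 x 100.1 mm, which fits. Next I'll view the feeder from above.

>>> carry_out([
  [[0, -5.5, -0.8, -1.3, 0, 0, 0.1], [0, -5.5, 0.0, -1.3, 0, 0, 0.1], [0, -5.5, 0.6, -1.3, 0, 0, 0.1], [0, -5.3, 1.2, -1.3, 0, 0, 0.1], [0, -5.1, 1.7, -1.3, 0, 0, 0.1], [0, -4.9, 2.2, -1.3, 0, 0, 0.1], [0, -4.7, 2.5, -1.3, 0, 0, 0.1], [0, 0, 0, 0, 0, 0, 0.05]],
])

```text
clock: 3.25
tcp_pos: [620.3, -62.3, 369.9]
ee_rot: [3.14, 0.0, 1.432]
contact_force: [0.1, 1.0, -0.3]
finger_gap: 87.9
```

```bash
python3 - <<'E'
from h import *
print(now()[0], bot.state()["ee_rot"])
f,W=grab("wrist","w2")
for a,b in((110,125),(127,133),(125,129),(40,52),(27,33)): look("feeder",f,W,a,b)
look("bar",f,W,66,75)
E
```

```text
[620.33887245 -62.32557535 369.92296677] [3.14038586e+00 3.33119114e-04 1.43165549e+00]
feeder 0.75 [191.  28. 416. 187.] 3979 zmed 119.1 (array([668. ,  -4.2]), 167.7, 125.9, 'longdir', 76.7) col [174. 177. 178.]
feeder 0.75 [191.  28. 416. 187.] 9652 zmed 128.7 (array([667.7,  -4. ]), 168.4, 91.2, 'longdir', 76.5) col [174. 177. 178.]
feeder 0.75 [191.  28. 416. 187.] 9094 zmed 127.6 (array([667.9,  -3.9]), 168.4, 97.8, 'longdir', 76.9) col [174. 177. 178.]
feeder 0.75 [191.  28. 416. 187.] 3081 zmed 47.0 (array([560.7,  21.3]), 179.0, 140.1, 'longdir', 166.5) col [174. 177. 178.]
feeder 0.75 [191.  28. 416. 187.] 1593 zmed 28.9 (array([541.1,  26.4]), 130.0, 101.9, 'longdir', 76.7) col [174. 177. 178.]
bar 0.79 [293. 259. 312. 311.] 523 zmed 68.5 (array([ 566.2, -261.2]), 47.9, 28.7, 'longdir', 82.1) col [114. 179. 207.]
bar 0.56 [272. 344. 334. 384.] 324 zmed 68.2 (array([ 528.8, -419.7]), 53.7, 29.5, 'longdir', 135.4) col [26. 24. 24.]
```

View pics/w2.png

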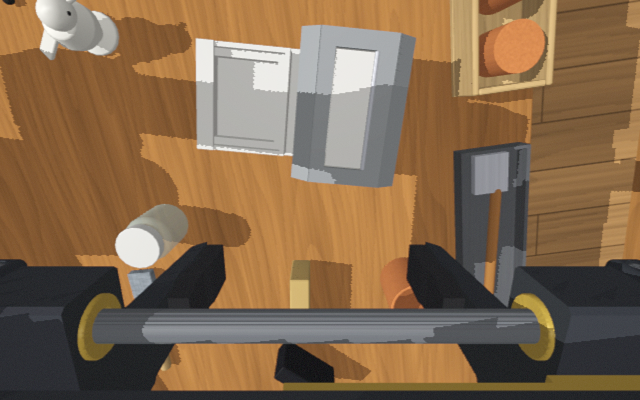

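Feeder origin comes out at (592.4, 13.8) with yaw -13.3°. The roof and trough rectangles agree with the given sizes. The bar is at (562,-292) with yaw -8°. Going to grasp it.

>>> carry_out([
  [[0, -5.9, -0.65, 1.0, 0, 0, 0], [0, -5.9, -0.65, 2.0, 0, 0, 0], [0, -5.9, -0.65, 4.0, 0, 0, 0], [0, -5.9, -0.6, 5.0, 0, 0, 0], [0, 0, 0, 6.0, 0, 0, 0], [0, 0, 0, 6.0, 0, 0, 0], [0, 0, 0, 5.0, 0, 0, 0], [0, 0, 0, 3.0, 0, 0, 0]],
])

```text
clock: 4.6
tcp_pos: [563.8, -271.0, 61.3]
ee_rot: [-3.138, -0.002, 1.436]
contact_force: [0.3, 0.3, 0.5]
finger_gap: 88.4
```

>>> carry_out([
  [[0, 0, 0, 0.3, 0, 0, 0], [255, 0, 0, 0, 0, 0, 0], [255, 0, 0, 0, 0, 0, 0], [255, 0, 0, 0, 0, 0, 0], [255, 0, 0, 0, 0, 0, 0], [255, 0, 0, 0, 0, 0, 0], [255, 0, 0, 0, 0, 0, 0]],
])

```text
clock: 5.48
tcp_pos: [565.6, -272.7, 61.6]
ee_rot: [3.142, -0.0, 1.435]
contact_force: [0.7, 0.1, 0.2]
finger_gap: 30.3
```

The fast rows were trimmed, so the grip is 20 mm off along the bar and too high. I'll reopen, correct and regrip.

>>> carry_out([
  [[0, 0, 0, 0, 0, 0, 0], [0, 0, 0, 0, 0, 0, 0], [0, -1.0, 0, 0.7, 0, 0, 0], [0, -0.95, 0, 0.7, 0, 0, 0], [0, 0, 0, 0, 0, 0, 0], [255, 0, 0, 0, 0, 0, 0], [255, 0, 0, 0, 0, 0, 0], [255, 0, 0, 0, 0, 0, 0]],
])

```text
clock: 6.48
tcp_pos: [563.2, -291.9, 47.8]
ee_rot: [3.141, 0.0, 1.435]
contact_force: [0.9, -0.8, 1.3]
finger_gap: 52.2
```

>>> carry_out([
  [[255, 0, 0, 0, 0, 0, 0], [255, 0, 0, -2.0, 0, 0, 0], [255, 0, 0, -3.5, 0, 0, 0], [255, 0, 0, -3.5, 0, 0, 0], [255, 0, 0, -3.5, 0, 0, 0], [255, 0, 0, -3.0, 0, 0, 0], [255, 0, 0, -2.0, 0, 0, 0]],
])

```text
clock: 7.35
tcp_pos: [563.8, -292.5, 226.2]
ee_rot: [3.138, 0.002, 1.435]
contact_force: [0.5, -0.6, -0.2]
finger_gap: 0.5
```

```bash
cat >> h.py <<'E'
FO=np.array([592.4,13.8,0]); FR=Ro.from_euler('z',-13.3,degrees=True)
def F(x,y,z): return FO+FR.apply([x,y,z])
def toF(p): return FR.inv().apply(np.array(p)-FO)
E
python3 - <<'E'
from h import *
p,R=now(); print(p,bot.state()["ee_rot"],bot.state()["finger_gap"])
plan([(F(72,0,215),tool(76.7),40)],255)
f,W=grab("side"); 
# tan pixels near tool
im=f["pixels"].astype(int); 
d=bot.silhouettes(f,"bar")
for e in d: 
    q=W[e["pixels"]]; q=q[~np.isnan(q[:,0])]; print(round(e["p"],2),np.median(q,0).round(),np.percentile(q,[2,98],axis=0).round(),np.median(im[e["pixels"]],0))
E
```

```text
[ 563.79677805 -292.45975097  226.18871138] [3.13784858e+00 1.51615771e-03 1.43484735e+00] 0.4849977055018774
[[255,3.76,0.73,0.14,0.0,0.0,0.012],[255,3.76,0.69,0.14,0.0,0.0,0.012],[255,3.77,0.64,0.14,0.0,0.0,0.012],[255,3.78,0.6,0.14,0.0,0.0,0.012],[255,3.79,0.55,0.14,0.0,0.0,0.012],[255,3.79,0.5,0.14,0.0,0.0,0.012],[255,3.8,0.46,0.14,0.0,0.0,0.012],[255,3.8,0.41,0.14,0.0,0.0,0.012]]
0.9 [ 530. -434.   70.] [[ 501. -473.   23.]
 [ 584. -402.   74.]] [34. 49. 72.]
0.71 [756. 245.  23.] [[735. 204.   5.]
 [783. 286.  28.]] [105. 155. 195.]
0.62 [ 552. -304.   56.] [[ 540. -348.    3.]
 [ 578. -240.   74.]] [ 90. 144. 177.]
```

The fingers were still closing when I lifted. The bar still stands where it was, so I'll go down again and give the fingers time.

>>> carry_out([
  [[0, 0, 0, 0, 0, 0, 0], [0, 0, 0, 0, 0, 0, 0], [0, 0, 0, 0, 0, 0, 0], [0, 0, 0, 2.0, 0, 0, 0], [0, 0, 0, 3.5, 0, 0, 0], [0, 0, 0, 3.5, 0, 0, 0], [0, 0, 0, 2.0, 0, 0, 0], [0, 0, 0, 0, 0, 0, 0]],
])

```text
clock: 8.45
tcp_pos: [561.3, -291.1, 109.6]
ee_rot: [-3.137, -0.002, 1.435]
contact_force: [-0.6, -0.5, 0.6]
finger_gap: 78.3
```

>>> carry_out([
  [[0, 0, 0, 3.0, 0, 0, 0], [0, 0, 0, 3.0, 0, 0, 0], [0, 0, 0, 0.7, 0, 0, 0], [255, 0, 0, 0, 0, 0, 0], [255, 0, 0, 0, 0, 0, 0], [255, 0, 0, 0, 0, 0, 0], [255, 0, 0, 0, 0, 0, 0], [255, 0, 0, 0, 0, 0, 0]],
])

```text
clock: 9.45
tcp_pos: [563.1, -292.1, 45.9]
ee_rot: [3.141, 0.0, 1.435]
contact_force: [0.9, -0.1, -0.4]
finger_gap: 40.2
```

>>> carry_out([
  [[255, 0, 0, 0, 0, 0, 0], [255, 0, 0, 0, 0, 0, 0], [255, 0, 0, 0, 0, 0, 0]],
])

```text
clock: 9.82
tcp_pos: [563.0, -292.0, 45.6]
ee_rot: [-3.142, -0.0, 1.435]
contact_force: [-0.5, -0.6, 1.2]
finger_gap: 29.7
```

Gripped at 29.7 mm. Lifting and moving above the slot at F(72,0).

>>> carry_out([
  [[255, 0, 0, -2.0, 0, 0, 0], [255, 0, 0, -3.5, 0, 0, 0], [255, 0, 0, -3.5, 0, 0, 0], [255, 0, 0, -3.5, 0, 0, 0], [255, 0, 0, -3.0, 0, 0, 0], [255, 0, 0, -1.5, 0, 0, 0], [255, 2.0, 0.4, 0, 0, 0, 0.012], [255, 3.5, 0.7, 0, 0, 0, 0.012]],
])

```text
clock: 10.82
tcp_pos: [581.3, -239.5, 215.6]
ee_rot: [-3.141, 0.0, 1.408]
contact_force: [-0.5, 1.0, -1.5]
finger_gap: 29.9
```

>>> carry_out([
  [[255, 4.0, 0.7, 0, 0, 0, 0.012], [255, 4.0, 0.7, 0, 0, 0, 0.012], [255, 4.0, 0.6, 0, 0, 0, 0.012], [255, 4.0, 0.5, 0, 0, 0, 0.012], [255, 4.0, 0.5, 0, 0, 0, 0.012], [255, 3.0, 0.4, 0, 0, 0, 0.012], [255, 1.5, 0, 0, 0, 0, 0.0], [255, 0, 0, 0, 0, 0, 0]],
])

```text
clock: 11.82
tcp_pos: [661.3, -4.4, 215.1]
ee_rot: [-3.141, 0.001, 1.341]
contact_force: [-0.4, 0.4, -1.0]
finger_gap: 29.6
```

```bash
python3 - <<'E'
from h import *
s=bot.state(); p,R=now(); print(s["clock"],p,s["ee_rot"],s["finger_gap"],"in feeder",toF(p))
f,W=grab("wrist","w3")
look("bar",f,W,p[2]+10,p[2]+35,.2)
for n in("side","top"):
    f,W=grab(n,"b_"+n)
    for e in bot.silhouettes(f,"bar"):
        q=W[e["pixels"]]; q=q[~np.isnan(q[:,0])]; print(n,round(e["p"],2),np.median(q,0).round(),np.median(f["pixels"][e["pixels"]],0))
        g=toF(q); print(np.percentile(g,[2,98],axis=0).round(1).tolist())
plan([(F(72,0,p[2]),tool(76.7),40)],255)
E
```

```text
11.825 [661.34334079  -4.42851523 215.06844811] [-3.14051967e+00  5.64740347e-04  1.34051534e+00] 29.634823485670506 in feeder [ 71.28766781  -1.87920847 215.06844811]
bar 0.66 [278. 139. 356. 388.] 13930 zmed 238.2 (array([661.7,  -1.7]), 103.4, 30.6, 'longdir', 76.6) col [ 82. 131. 156.]
side 0.87 [ 530. -433.   70.] [33. 46. 70.]
[[9.2, -479.5, 20.1], [105.9, -420.2, 74.1]]
side 0.6 [645. -42. 213.] [ 56.  90. 109.]
[[54.1, -61.3, 116.9], [137.2, 40.3, 242.6]]
side 0.32 [ 726. -300.   60.] [ 58.  93. 160.]
[[173.5, -306.5, 7.3], [246.4, -206.5, 92.6]]
top 0.68 [ 550. -434.   67.] [25. 28. 36.]
[[13.2, -486.5, -1.6], [111.3, -413.0, 77.4]]
top 0.63 [521. 296.   7.] [228. 231. 230.]
[[-192.9, 205.3, -1.2], [-71.7, 312.1, 40.6]]
top 0.48 [620.   8. 124.] [125. 126. 121.]
[[-117.4, -77.1, 3.2], [126.0, 81.2, 138.0]]
[[255,0.35,0.02,0.05,0.0,0.0,-0.001]]
```

View pics/w3.png

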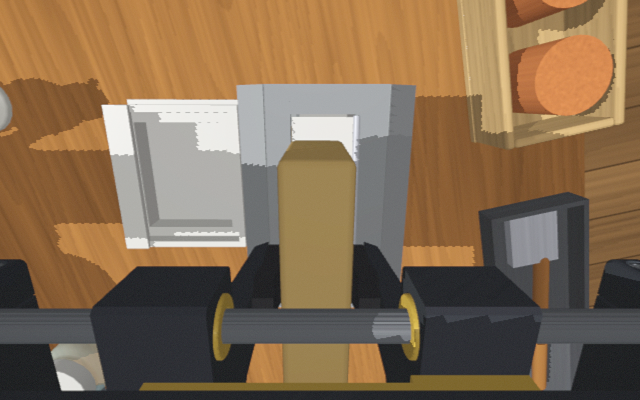

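In the wrist view the bar sits over the slot at px (318,150), aligned with the flap. Measured bar centre is F(71, -2.4). Lowering with a small y correction.

>>> carry_out([
  [[255, 0.2, 0.1, 2.0, 0, 0, 0], [255, 0, 0, 1.5, 0, 0, 0], [255, 0, 0, 0.6, 0, 0, 0], [255, 0, 0, 0.6, 0, 0, 0], [255, 0, 0, 0.6, 0, 0, 0], [255, 0, 0, 0.6, 0, 0, 0], [255, 0, 0, 0, 0, 0, 0]],
])

```text
clock: 13.0
tcp_pos: [663.0, -3.2, 159.4]
ee_rot: [3.141, -0.0, 1.339]
contact_force: [-7.1, 0.2, 12.5]
finger_gap: 30.0
```

>>> carry_out([
  [[255, 0, 0, 0.6, 0, 0, 0], [255, 0, 0, 0.6, 0, 0, 0], [255, 0, 0, 0.6, 0, 0, 0], [255, 0, 0, 0.5, 0, 0, 0], [255, 0, 0, 0.2, 0, 0, 0], [255, 0, 0, 0, 0, 0, 0]],
])

```text
clock: 13.75
tcp_pos: [661.3, -2.8, 130.4]
ee_rot: [-3.137, 0.0, 1.339]
contact_force: [-5.2, 2.0, 0.9]
finger_gap: 29.4
```

```bash
python3 - <<'E'
from h import *
s=bot.state(); p,R=now(); print(s["clock"],p,s["contact_force"],"F",toF(p))
f,W=grab("side","s4"); cv2.imwrite("pics/s4c.png",cv2.resize(f["pixels"][80:260,260:460],None,fx=3,fy=3))
f,W=grab("wrist"); look("bar",f,W,p[2]+10,p[2]+35,.2)
E
```

```text
13.75 [661.31911111  -2.84504109 130.39388508] [-5.18074157  1.97204973  0.88302711] F [ 70.89981019  -0.34377893 130.39388508]
bar 0.63 [278. 137. 357. 384.] 13950 zmed 153.6 (array([ 6.61e+02, -4.00e-01]), 104.3, 31.7, 'longdir', 77.1) col [ 80. 128. 153.]
```

View pics/s4c.png

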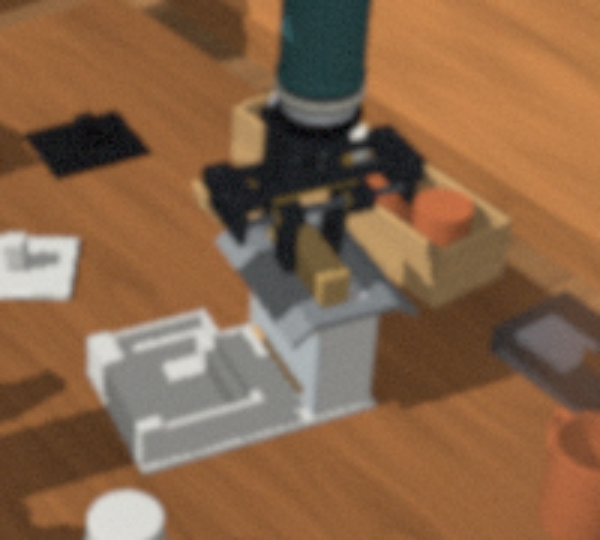

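The bar is about 45 mm down in the slot, held level, and the flap is pushed open. Now I'll release, rise, shut the fingers and turn 90° for the final push.

>>> carry_out([
  [[120, 0, 0, -0.1, 0, 0, 0], [120, 0, 0, 0, 0, 0, 0], [120, 0, 0, 0, 0, 0, 0], [120, 0, 0, -1.0, 0, 0, 0], [120, 0, 0, -2.0, 0, 0, 0], [120, 0, 0, -2.0, 0, 0, 0], [255, 0, 0, 0, 0, 0, -0.175], [255, 0, 0, 0, 0, 0, -0.175]],
])

```text
clock: 14.9
tcp_pos: [664.3, -3.3, 185.4]
ee_rot: [3.138, 0.001, 1.695]
contact_force: [0.7, -1.2, -0.5]
finger_gap: 28.8
```

>>> carry_out([
  [[255, 0, 0, 0, 0, 0, -0.175], [255, 0, 0, 0, 0, 0, -0.175], [255, 0, 0, 0, 0, 0, -0.175], [255, 0, 0, 0, 0, 0, -0.175], [255, 0, 0, 0, 0, 0, -0.175], [255, 0, 0, 0, 0, 0, -0.175], [255, 0, 0, 0, 0, 0, -0.175], [255, 0, 0, 0, 0, 0, 0]],
])

```text
clock: 15.9
tcp_pos: [663.9, -3.3, 184.4]
ee_rot: [3.141, 0.002, 2.912]
contact_force: [0.7, -0.5, -0.5]
finger_gap: 0.5
```

```bash
python3 - <<'E'
from h import *
s=bot.state(); p,R=now(); print(s["clock"],p,s["ee_rot"],s["joints"].round(2),s["finger_gap"],s["contact_force"],"F",toF(p))
for n in("wrist","side"):
    f,W=grab(n,"p5_"+n)
    for e in bot.silhouettes(f,"bar"):
        q=W[e["pixels"]]; q=q[~np.isnan(q[:,0])]; g=toF(q)
        k=(abs(g[:,0]-75)<60)&(abs(g[:,1])<80)
        if k.sum()>50:
            print(n,round(e["p"],2),np.percentile(g[k],[2,50,98],axis=0).round(1).tolist()); 
            zt=np.percentile(g[k][:,2],90); t=g[k][abs(g[k][:,2]-zt)<5]; print(" top",rect(t),zt)
plan([(F(70,0,p[2]),tool(166.7),40)],255)
E
```

```text
15.9 [663.87427923  -3.29006488 184.40496839] [3.14117634e+00 2.26004771e-03 2.91191590e+00] [-0.04  0.28  1.69 -0.    1.17 -1.38] 0.5168488416869493 [ 0.68239928 -0.50001558 -0.46591919] F [ 73.48882343  -0.18905093 184.40496839]
wrist 0.91 [[55.4, -53.0, 124.8], [64.2, -1.7, 152.8], [84.2, 50.6, 154.5]]
 top (array([71.1, -1.2]), 109.7, 30.1, 'longdir', 90.2) 153.91366972815493
side 0.93 [[53.8, -59.1, 125.9], [62.4, -18.3, 152.4], [83.0, 48.1, 158.3]]
 top (array([69.7, -3.5]), 113.0, 31.8, 'longdir', 89.7) 156.94498315926572
[[255,0.3,0.03,-0.12,0.0,0.001,0.002]]
```

The flap holds the bar upright, with its top at about z 155 and centre F(71,-1). Pushing it down.

>>> carry_out([
  [[255, 0.3, 0, 2.0, 0, 0, 0], [255, 0, 0, 0.8, 0, 0, 0], [255, 0, 0, 0.8, 0, 0, 0], [255, 0, 0, 0.8, 0, 0, 0], [255, 0, 0, 0.8, 0, 0, 0], [255, 0, 0, 0.8, 0, 0, 0], [255, 0, 0, 0.8, 0, 0, 0], [255, 0, 0, 0, 0, 0, 0]],
])

```text
clock: 17.1
tcp_pos: [660.1, -2.7, 113.3]
ee_rot: [-3.141, -0.001, 2.914]
contact_force: [0.1, 0.1, -0.3]
finger_gap: 0.5
```

>>> carry_out([
  [[255, 0, 0, 0.8, 0, 0, 0], [255, 0, 0, 0.8, 0, 0, 0], [255, 0, 0, 0.8, 0, 0, 0], [255, 0, 0, 0.7, 0, 0, 0], [255, 0, 0, 0.5, 0, 0, 0], [255, 0, 0, 0, 0, 0, 0]],
])

```text
clock: 17.85
tcp_pos: [657.8, -2.2, 76.6]
ee_rot: [-3.141, -0.005, 2.914]
contact_force: [-4.2, 1.4, 2.5]
finger_gap: 0.7
```

>>> carry_out([
  [[255, 0, 0, -2.0, 0, 0, 0], [255, 0, 0, -3.0, 0, 0, 0], [255, 0, 0, -3.5, 0, 0, 0], [255, 0, 0, -3.5, 0, 0, 0], [255, 0, 0, -3.0, 0, 0, 0], [0, 0, 0, -2.0, 0, 0, 0], [0, 0, 0, 0, 0, 0, 0]],
])

```text
clock: 18.73
tcp_pos: [661.8, -2.8, 251.2]
ee_rot: [3.141, 0.005, 2.914]
contact_force: [-0.6, 0.5, -0.8]
finger_gap: 18.3
```

```bash
python3 - <<'E'
from h import *
s=bot.state(); p,R=now(); print(s["clock"],p,s["ee_rot"],s["finger_gap"],"F",toF(p))
f,W=grab("wrist","p6"); cv2.imwrite("pics/p6.png",f["pixels"])
g=toF(W.reshape(-1,3)); 
for x in range(55,98,6):
    k=(abs(g[:,0]-x)<3)&(abs(g[:,1])<58); q=g[k]; print(x,k.sum(),np.nanpercentile(q[:,2],[10,50,90]).round(1) if k.sum() else "")
# cover
plan([((520.8,295.7,p[2]),tool(231.5),45)],0)
E
```

```text
18.725 [661.84420588  -2.76893693 251.23240166] [3.14077485 0.00516996 2.91374303] 18.33089028547181 F [ 7.13933136e+01 -1.48918053e-01  2.51232402e+02]
55 6476 [127.8 339.2 341.6]
61 5755 [127.1 277.3 299. ]
67 1775 [126.4 127.9 320.2]
73 1452 [126.3 127.5 314.2]
79 1279 [126.2 127.3 306.7]
85 932 [126.2 126.9 127.8]
91 912 [126.1 127.  127.8]
97 1003 [126.5 129.  130.4]
[[0,2.55,3.24,-0.03,0.0,0.0,-0.141],[0,2.07,3.56,-0.03,0.0,0.0,-0.141],[0,1.55,3.82,-0.03,0.0,0.0,-0.141],[0,0.99,4.0,-0.03,0.0,0.0,-0.141],[0,0.42,4.1,-0.03,0.0,0.0,-0.141],[0,-0.16,4.12,-0.03,0.0,0.0,-0.141],[0,-0.73,4.05,-0.03,0.0,0.0,-0.141],[0,-1.29,3.91,-0.03,0.0,0.0,-0.141]]
```

View pics/p6.png

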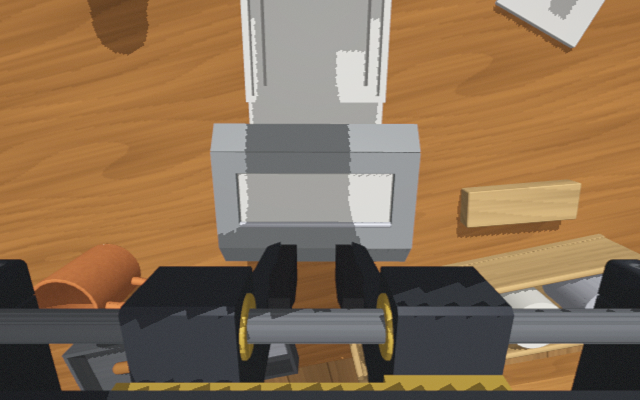

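The flap at px (315,200) is flush at 127–128 mm, so it has closed over the bar. On to the cover.

>>> carry_out([
  [[0, 2.6, 3.3, 0, 0, 0, -0.141], [0, 2.1, 3.6, 0, 0, 0, -0.141], [0, 1.6, 3.8, 0, 0, 0, -0.141], [0, 1.0, 4.0, 0, 0, 0, -0.141], [0, 0.4, 4.1, 0, 0, 0, -0.141], [0, -0.2, 4.1, 0, 0, 0, -0.141], [0, -0.7, 4.1, 0, 0, 0, -0.141], [0, -1.3, 3.9, 0, 0, 0, -0.141]],
])

```text
clock: 19.77
tcp_pos: [517.5, 297.6, 246.1]
ee_rot: [3.14, -0.003, -2.237]
contact_force: [0.0, 0.8, -0.3]
finger_gap: 87.6
```

```bash
python3 - <<'E'
from h import *
p,R=now(); s=bot.state(); print(s["clock"],p,s["ee_rot"],s["joints"].round(2))
f,W=grab("wrist"); look("cover",f,W,2,14); look("cover",f,W,30,50)
plan([((520.8,295.7,p[2]-60),tool(231.5),40),((520.8,295.7,18),tool(231.5),40)],0)
E
```

```text
19.775 [517.49855051 297.55850008 246.10039247] [ 3.14025756e+00 -3.13357774e-03 -2.23675786e+00] [ 0.48  0.12  1.77 -0.    1.26 -2.  ]
cover 0.97 [231. 291. 331. 381.] 2020 zmed 5.3 (array([708.8, 449.7]), 120.6, 100.6, 'longdir', 170.5) col [34. 30. 30.]
cover 0.91 [261. 123. 364. 207.] 8070 zmed 5.0 (array([521.4, 295.2]), 120.1, 99.5, 'longdir', 141.4) col [211. 215. 216.]
cover 0.97 [231. 291. 331. 381.] 338 zmed 38.8 (array([708.1, 449.3]), 22.3, 22.2, 'longdir', 82.3) col [34. 30. 30.]
cover 0.91 [261. 123. 364. 207.] 433 zmed 38.8 (array([520.9, 295.1]), 21.7, 21.1, 'longdir', 141.7) col [211. 215. 216.]
[[0,-0.03,-0.2,3.01,0.001,-0.002,0.002],[0,-0.02,-0.2,3.01,0.001,-0.002,0.002],[0,0.0,0.0,3.36,0.0,0.0,0.0],[0,0.0,0.0,3.36,0.0,0.0,0.0],[0,0.0,0.0,3.36,0.0,0.0,0.0],[0,0.0,0.0,3.36,0.0,0.0,0.0],[0,0.0,0.0,3.36,0.0,0.0,0.0]]
```

>>> carry_out([
  [[0, 0, -0.2, 2.0, 0, 0, 0], [0, 0, -0.2, 3.5, 0, 0, 0], [0, 0, 0, 4.0, 0, 0, 0], [0, 0, 0, 4.0, 0, 0, 0], [0, 0, 0, 4.0, 0, 0, 0], [0, 0, 0, 3.0, 0, 0, 0], [0, 0, 0, 1.5, 0, 0, 0], [0, 0, 0, 0, 0, 0, 0]],
])

```text
clock: 20.92
tcp_pos: [521.3, 292.9, 26.6]
ee_rot: [3.14, -0.003, -2.243]
contact_force: [0.1, 0.3, 0.2]
finger_gap: 87.9
```

```bash
python3 - <<'E'
from h import *
p,R=now(); s=bot.state(); print(s["clock"],p,s["ee_rot"],s["contact_force"])
plan([((520.9,295.4,13),tool(231.5),40)],0)
E
```

```text
20.925 [521.27860509 292.85707975  26.55749815] [ 3.14024018 -0.003396   -2.24287336] [0.10486639 0.32594908 0.21054537]
[[0,-0.18,0.19,1.36,0.001,-0.003,0.0]]
```

>>> carry_out([
  [[0, -0.2, 0.2, 1.3, 0, 0, 0], [255, 0, 0, 0, 0, 0, 0], [255, 0, 0, 0, 0, 0, 0], [255, 0, 0, 0, 0, 0, 0], [255, 0, 0, 0, 0, 0, 0], [255, 0, 0, 0, 0, 0, 0], [255, 0, 0, 0, 0, 0, 0], [255, 0, 0, 0, 0, 0, 0]],
])

```text
clock: 21.92
tcp_pos: [522.0, 297.2, 15.5]
ee_rot: [-3.141, 0.0, -2.241]
contact_force: [1.0, -0.4, 0.2]
finger_gap: 21.8
```

>>> carry_out([
  [[255, 0, 0, 0, 0, 0, 0], [255, 0, 0, 0, 0, 0, 0], [255, 0, 0, -0.5, 0, 0, 0], [255, 0, 0, -2.5, 0, 0, 0], [255, 0, 0, -4.0, 0, 0, 0], [255, 0, 0, -4.0, 0, 0, 0], [255, 0, 0, -2.5, 0, 0, 0], [255, 0, 0, 0, 0, 0, 0]],
])

```text
clock: 22.92
tcp_pos: [523.5, 298.1, 153.3]
ee_rot: [-3.139, 0.005, -2.241]
contact_force: [0.6, 0.6, -1.4]
finger_gap: 22.0
```

```bash
cat >> h.py <<'E'
# cover in tool: TCP is `c` mm above plate underside along the grip axis
C=13.
def cov(xl,zl,th,yaw=166.7,y=0.):
    """TCP pose so that plate's low (-x) bottom edge is at feeder (xl,zl), tilt th deg"""
    t=np.radians(th); u=np.array([np.cos(t),0,np.sin(t)]); n=np.array([-np.sin(t),0,np.cos(t)])
    q=np.array([xl,y,zl])+50*u+C*n
    return FO+FR.apply(q), FR*Ro.from_euler('y',-th,degrees=True)*Ro.from_euler('z',yaw+13.3,degrees=True)*Ro.from_euler('x',np.pi)
E
python3 - <<'E'
from h import *
p,R=now(); s=bot.state(); print(s["clock"],p,s["ee_rot"],s["finger_gap"],s["contact_force"])
f,W=grab("wrist","w7")
a=cov(-94,90,17); print("tgt",a[0],a[1].as_euler('xyz'))
plan([(*a,45)],255)
for e in bot.silhouettes(f,"cover"):
    q=W[e["pixels"]]; q=q[~np.isnan(q[:,0])]; print(round(e["p"],2),e["extent"],(R.inv().apply(np.median(q,0)-p)).round(1), np.percentile(R.inv().apply(q-p),[1,99],axis=0).round(1).tolist())
E
```

```text
22.925 [523.54356236 298.13043485 153.33882633] [-3.13942163  0.00496346 -2.24137698] 21.95547361946 [ 0.60898945  0.60654449 -1.43414518]
tgt [543.75507562  25.29917285 117.05054706] [3.14159265 0.29670597 2.90946386]
[[255,2.86,-2.66,0.48,0.024,-0.037,0.161],[255,2.41,-3.07,0.45,0.024,-0.037,0.161],[255,1.91,-3.41,0.45,0.024,-0.037,0.161],[255,1.36,-3.66,0.48,0.024,-0.037,0.161],[255,0.78,-3.82,0.53,0.024,-0.037,0.161],[255,0.18,-3.88,0.6,0.024,-0.037,0.161],[255,-0.42,-3.85,0.7,0.024,-0.037,0.161]]
0.86 [0.4067, 0.8555, 0.5108, 0.9563] [-196.5  -28.1  149.2] [[-221.4, -59.4, 147.6], [-171.3, 8.4, 152.8]]
0.76 [0.2978, 0.369, 0.6952, 0.7708] [22.  -0.4 10.5] [[-7.7, -58.1, -24.1], [51.9, 59.0, 14.0]]
```

The cover is gripped at 22.0 mm. The plate centre sits 2.1 mm along tool +x and the TCP is about 15.6 mm above its underside, so I'm updating the model and replanning.

```bash
sed -i 's/^C=13./C=15.6/; s/+50\*u/+52.1*u/' h.py; python3 - <<'E'
from h import *
plan([(*cov(-94,125,17),42)],255)
E
```

```text
[[255,2.83,-2.68,-0.08,0.024,-0.038,0.161],[255,2.37,-3.1,-0.11,0.024,-0.038,0.161],[255,1.84,-3.44,-0.11,0.024,-0.038,0.161],[255,1.26,-3.69,-0.08,0.024,-0.038,0.161],[255,0.65,-3.85,-0.03,0.024,-0.038,0.161],[255,0.03,-3.9,0.05,0.024,-0.038,0.161],[255,-0.59,-3.85,0.16,0.024,-0.038,0.161]]
```

>>> carry_out([
  [[255, 2.83, -2.68, -0.1, 0.024, -0.038, 0.161], [255, 2.37, -3.1, -0.1, 0.024, -0.038, 0.161], [255, 1.84, -3.44, -0.1, 0.024, -0.038, 0.161], [255, 1.26, -3.69, -0.1, 0.024, -0.038, 0.161], [255, 0.65, -3.85, 0, 0.024, -0.038, 0.161], [255, 0, -3.9, 0.05, 0.024, -0.038, 0.161], [255, -0.6, -3.85, 0.15, 0.024, -0.038, 0.161], [255, 0, 0, 0, 0, 0, 0]],
])

```text
clock: 24.02
tcp_pos: [543.0, 23.5, 153.2]
ee_rot: [-3.141, 0.293, 2.904]
contact_force: [-0.5, -0.0, -1.4]
finger_gap: 21.5
```

```bash
python3 - <<'E'
from h import *
p,R=now(); s=bot.state(); print(s["clock"],p,s["ee_rot"],s["joints"].round(2),s["finger_gap"],s["contact_force"])
print("err F",FR.inv().apply(cov(-94,125,17)[0]-p).round(1),(R.inv()*cov(-94,125,17)[1]).as_rotvec().round(3))
f,W=grab("wrist","w8")
g=toF(W.reshape(-1,3)).reshape(W.shape)
for e in bot.silhouettes(f,"cover"):
    q=g[e["pixels"]]; q=q[~np.isnan(q[:,0])]; 
    if abs(np.median(q[:,0]))<150 and abs(np.median(q[:,1]))<80: print(round(e["p"],2),np.percentile(q,[1,50,99],axis=0).round(1).tolist()); t=toF(p); u=np.linalg.svd((q[q[:,2]<150]-q[q[:,2]<150].mean(0))[::7],full_matrices=False)[2][2]; print("normal",u.round(3))
plan([(*cov(-94,40,17),30),(*cov(-97,36,17),10)],255)
E
```

```text
24.025 [543.03741818  23.48652696 153.2064665 ] [-3.14128358  0.29332754  2.9036591 ] [ 0.05 -0.08  2.17 -0.12  0.77 -1.21] 21.46653728139747 [-0.52540415 -0.00171734 -1.35566525]
err F [1.5 1.9 1.9] [-0.002 -0.003 -0.006]
0.59 [[-97.6, -59.9, 126.5], [-71.2, -1.6, 136.0], [-41.6, 57.0, 177.0]]
normal [ 0.224  0.017 -0.974]
0.24 [[-121.8, -69.1, 2.1], [-82.7, -0.6, 44.2], [97.1, 68.0, 129.7]]
normal [ 0.466 -0.    -0.885]
[[255,0.79,0.0,2.69,0.0,-0.001,-0.001],[255,0.79,0.0,2.69,0.0,-0.001,-0.001],[255,0.79,0.0,2.69,0.0,-0.001,-0.001],[255,0.4,0.0,0.29,0.0,0.0,0.0]]
```

View pics/w8.png

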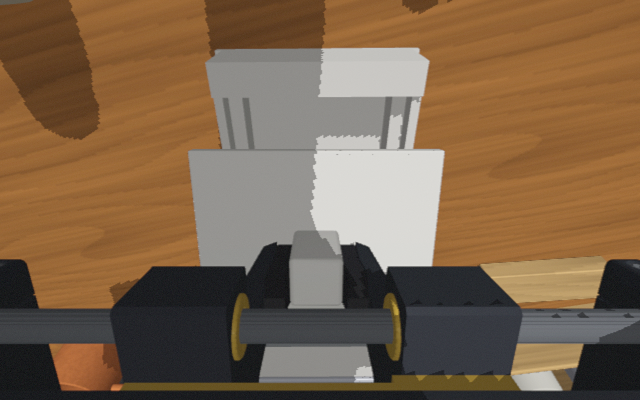

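The plate is tilted over the trough, its low edge at px y≈150 parallel to the lip at y≈95. Lowering to just above the lip, then a near check.

>>> carry_out([
  [[255, 0.65, 0, 2.2, 0, 0, 0], [255, 0.65, 0, 2.2, 0, 0, 0], [255, 0.65, 0, 2.25, 0, 0, 0], [255, 0, 0, 0, 0, 0, 0], [255, 0, 0, 0, 0, 0, 0], [255, 0, 0, 0, 0, 0, 0]],
])

```text
clock: 24.88
tcp_pos: [547.5, 25.5, 88.1]
ee_rot: [3.14, 0.3, 2.906]
contact_force: [0.7, 0.1, -0.6]
finger_gap: 21.6
```

```bash
cat >> h.py <<'E'
def covcheck(f,W,p,R):
    g=toF(W.reshape(-1,3)).reshape(W.shape)
    for e in bot.silhouettes(f,"cover"):
        q=W[e["pixels"]]; q=q[~np.isnan(q[:,0])]; t=R.inv().apply(q-p)
        k=(t[:,0]>16)&(t[:,0]<60)&(abs(t[:,1])<70)&(abs(t[:,2]-10)<10)
        if k.sum()>500:
            h=toF(q[k]); A=np.c_[h[:,:2],np.ones(len(h))]; c=np.linalg.lstsq(A,h[:,2],rcond=None)[0]
            print("cover p",round(e["p"],2),"slope xy deg",np.degrees(np.arctan(c[:2])).round(1),"F 1/99%",np.percentile(h,[.5,99.5],axis=0).round(1).tolist(),"rect F",rect(h))
    k=(g[...,2]>43)&(g[...,2]<52)&(g[...,0]<-90)&(g[...,0]>-130)&(abs(g[...,1])<80); h=g[k]; print("lip",len(h),np.percentile(h,[.5,50,99.5],axis=0).round(1).tolist() if len(h) else "")
E
python3 - <<'E'
from h import *
for i in range(2):
    p,R=now(); s=bot.state(); print(s["clock"],p,s["ee_rot"],s["contact_force"])
    print("err F",FR.inv().apply(cov(-94,55,17)[0]-p).round(1),(R.inv()*cov(-94,55,17)[1]).as_rotvec().round(3))
    f,W=grab("wrist","w9"); covcheck(f,W,p,R)
E
```

```text
24.875 [547.45452148  25.46761428  88.1239659 ] [3.13951721 0.30013367 2.90625481] [ 0.72681737  0.07338241 -0.58248578]
err F [-2.3 -1.  -3. ] [ 0.001  0.003 -0.003]
cover p 0.77 slope xy deg [17.6  0.1] F 1/99% [[-93.9, -57.4, 59.0], [-58.8, 60.6, 74.0]] rect F (array([-76.3,   1.6]), 120.1, 35.9, 'longdir', 89.9)
lip 14852 [[-121.9, -69.9, 43.2], [-111.6, -0.4, 47.9], [-91.7, 68.9, 49.6]]
24.975 [547.2777534   25.29353631  88.03719149] [3.13957102 0.3000465  2.90592268] [-0.14474725 -0.04635964 -2.19695462]
err F [-2.2 -0.8 -2.9] [ 0.001  0.003 -0.003]
cover p 0.88 slope xy deg [17.6  0.1] F 1/99% [[-94.0, -57.5, 58.9], [-58.9, 60.3, 73.8]] rect F (array([-76.5,   1.3]), 120.3, 36.2, 'longdir', 89.8)
lip 14829 [[-121.9, -69.9, 43.2], [-111.6, -0.5, 47.9], [-91.9, 68.9, 49.6]]
```

The plate's y centre is 1.8 mm too far +y of the lip centre, and the low edge is at about F(-92, z 54.5). Correcting and lowering to just inside the lip.

>>> carry_out([
  [[255, 0.4, -0.18, 0.75, 0, 0, 0], [255, 0.4, 0, 0.75, 0, 0, 0], [255, 0, 0, 0, 0, 0, 0], [255, 0, 0, 0, 0, 0, 0], [255, 0, 0, 0, 0, 0, 0]],
])

```text
clock: 25.7
tcp_pos: [542.9, 24.1, 70.2]
ee_rot: [3.14, 0.298, 2.906]
contact_force: [0.7, 0.4, -1.1]
finger_gap: 21.8
```

```bash
python3 - <<'E'
from h import *
p,R=now(); s=bot.state(); print(s["clock"],p,s["ee_rot"],s["contact_force"],s["finger_gap"],toF(p))
f,W=grab("wrist","w10"); covcheck(f,W,p,R)
E
```

```text
25.7 [542.89165195  24.1441474   70.1836488 ] [3.14015064 0.29811499 2.90575262] [ 0.70063982  0.35368898 -1.11371918] 21.82660319984442 [-50.56014674  -1.32267675  70.1836488 ]
cover p 0.8 slope xy deg [17.   0.1] F 1/99% [[-98.0, -59.8, 43.9], [-63.0, 58.2, 56.0]] rect F (array([-81. ,  -0.8]), 120.2, 38.3, 'longdir', 90.4)
lip 21625 [[-121.9, -69.8, 43.3], [-108.6, -0.4, 47.7], [-90.2, 68.7, 49.4]]
```

View pics/w10.png

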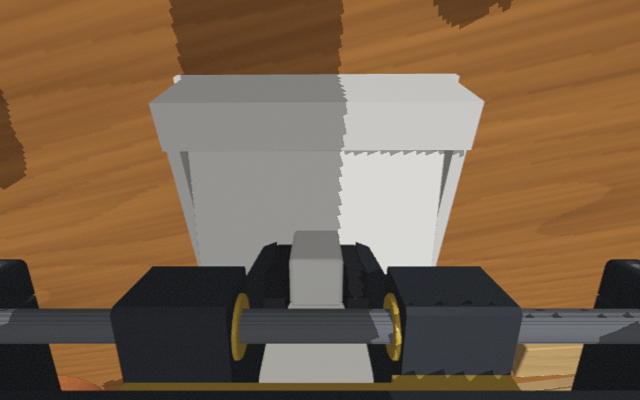

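The plate's low edge sits just inside the lip edge (px y≈150), centred in the recess. Lowering 3.5 mm and sliding under.

>>> carry_out([
  [[255, 0.1, 0.03, 0.35, 0, 0, 0], [255, 0, 0, 0, 0, 0, 0], [255, 0.4, 0, -0.03, 0, 0, 0], [255, 0.4, 0, -0.03, 0, 0, 0], [255, 0.4, 0, -0.04, 0, 0, 0], [255, 0.4, 0, -0.04, 0, 0, 0], [255, 0, 0, 0, 0, 0, 0], [255, 0, 0, 0, 0, 0, 0]],
])

```text
clock: 26.8
tcp_pos: [527.7, 28.1, 63.1]
ee_rot: [3.14, 0.298, 2.906]
contact_force: [0.6, 0.4, -1.5]
finger_gap: 21.6
```

```bash
python3 - <<'E'
from h import *
p,R=now(); s=bot.state(); print(s["clock"],p,s["ee_rot"],s["contact_force"],s["finger_gap"],toF(p))
f,W=grab("wrist","w11"); covcheck(f,W,p,R)
E
```

```text
26.8 [527.65841371  28.09495354  63.14525111] [3.1401521  0.2981116  2.90577848] [ 0.6268814   0.37745605 -1.48402051] 21.593168929801312 [-66.29369427  -0.98223814  63.14525111]
cover p 0.85 slope xy deg [16.7  0.1] F 1/99% [[-96.7, -59.4, 42.3], [-78.6, 58.3, 49.3]] rect F (array([-89.5,  -0.4]), 120.0, 22.5, 'longdir', 89.9)
cover p 0.67 slope xy deg [1.2 0.1] F 1/99% [[-122.1, -69.9, 37.8], [-78.1, 68.7, 49.2]] rect F (array([-99.4,  -0.8]), 140.0, 46.5, 'longdir', 89.8)
lip 18702 [[-122.1, -69.8, 43.1], [-109.9, -0.2, 47.7], [-90.2, 68.8, 49.4]]
```

No contact force. The low edge is now at about F(-112, 31.5), under the lip. Levelling about that edge.

>>> carry_out([
  [[255, -0.11, 0, 0.39, 0, 0.0745, 0], [255, -0.11, 0, 0.39, 0, 0.0745, 0], [255, -0.11, 0, 0.39, 0, 0.0745, 0], [255, -0.11, 0, 0.39, 0, 0.0745, 0], [255, 0, 0, 0, 0, 0, 0], [255, 0, 0, 0, 0, 0, 0]],
])

```text
clock: 27.65
tcp_pos: [534.4, 26.4, 48.4]
ee_rot: [3.14, 0.001, 2.906]
contact_force: [-0.1, 0.7, -2.3]
finger_gap: 21.6
```

```bash
python3 - <<'E'
from h import *
p,R=now(); s=bot.state(); print(s["clock"],p,s["ee_rot"],s["contact_force"],s["torque"].round(2),s["finger_gap"],toF(p))
f,W=grab("wrist","w12"); covcheck(f,W,p,R)
E
```

```text
27.65 [534.3606529   26.36454675  48.38264319] [3.14049459e+00 5.44962975e-04 2.90612963e+00] [-0.12762328  0.6597049  -2.34146954] [-0.03  0.03 -0.02] 21.56620643524292 [-59.37313707  -1.1243851   48.38264319]
cover p 0.87 slope xy deg [0.  0.1] F 1/99% [[-97.2, -59.6, 36.2], [-75.5, 58.4, 39.4]] rect F (array([-86.5,   1. ]), 123.5, 22.3, 'longdir', 89.8)
lip 16825 [[-121.7, -70.0, 43.4], [-110.9, -0.2, 47.9], [-91.6, 68.9, 49.6]]
```

>>> carry_out([
  [[255, 0, 0, 0.1, 0, 0, 0], [255, 0, 0, 0.08, 0, 0, 0], [255, 0, 0, 0, 0, 0, 0]],
])

```text
clock: 28.12
tcp_pos: [534.5, 26.5, 46.8]
ee_rot: [3.14, 0.0, 2.906]
contact_force: [0.4, 0.9, -1.7]
finger_gap: 21.4
```

>>> carry_out([
  [[150, 0, 0, 0, 0, 0, 0], [150, 0, 0, 0, 0, 0, 0], [150, 0, 0, 0, 0, 0, 0], [150, 0, 0, -0.5, 0, 0, 0], [150, 0, 0, -1.5, 0, 0, 0], [150, 0, 0, -3.0, 0, 0, 0], [150, 0, 0, -3.0, 0, 0, 0], [150, -2.0, 0, -3.0, 0, 0, 0]],
])

```text
clock: 29.12
tcp_pos: [553.5, 21.8, 158.8]
ee_rot: [3.14, 0.0, 2.907]
contact_force: [-0.1, 0.5, 0.3]
finger_gap: 36.1
```

```bash
python3 - <<'E'
from h import *
p,R=now(); s=bot.state(); print(s["clock"],p,s["contact_force"],s["finger_gap"])
f,W=grab("wrist","w13"); g=toF(W.reshape(-1,3)).reshape(W.shape)
k=(g[...,0]>-98)&(g[...,0]<-5)&(abs(g[...,1])<58)
h=g[k&(g[...,2]>28)&(g[...,2]<45)]; A=np.c_[h[:,:2],np.ones(len(h))]
for _ in range(4):
    c=np.linalg.lstsq(A,h[:,2],rcond=None)[0]; r=abs(h[:,2]-A@c); h=h[r<3];A=A[r<3]
print("plane",c.round(4),len(h),"z at centre (top, 36 expected)",c@[-62,0,1])
t=g[(abs(g[...,0]+62)<30)&(abs(g[...,1])<30)&(g[...,2]>60)&(g[...,2]<76)]; print("grip",len(t),rect(t),np.median(t[:,2]))
q=g[(abs(g[...,0]-75)<18)&(abs(g[...,1])<55)]; print("flap z",np.nanpercentile(q[:,2],[5,50,95]).round(1))
E
```

```text
29.125 [553.45657329  21.7757549  158.84615543] [-0.1057537   0.48822881  0.30561759] 36.089759716679104
plane [5.00000e-04 1.60000e-03 3.49949e+01] 13743 z at centre (top, 36 expected) 34.96111190608682
grip 938 (array([-62.2,  -0.4]), 21.9, 21.2, 'longdir', 179.9) 68.76025422057458
flap z [126.1 127.  127.9]
```

View pics/w13.png

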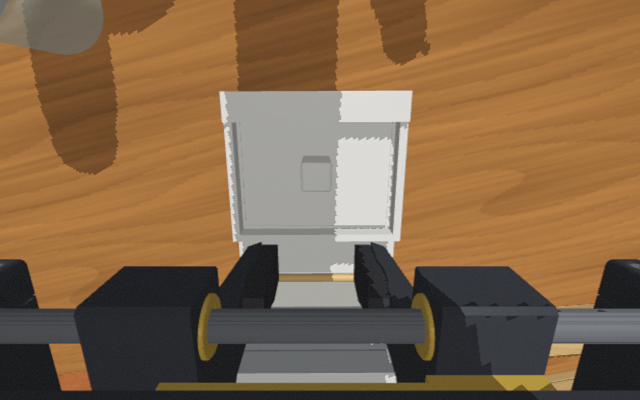

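The cover lies flat in the recess: grip at F(-62.2,-0.4), slope under 0.002, height right within camera bias. The flap is shut and the gripper is clear, so I'm handing in.

```bash
python3 -c "
from h import *
print(bot.sign_off())"
```

```text
the job is handed in; nothing more can be done
None
```

I pushed the bar through the roof flap into the hopper, and put the cover flat in the trough under the lip. The job was handed in at about 29 s; hand-in reports no verdict, so the results below are my own measurements.

**Bar:** It was held level through the flap to about 45 mm deep. I then released it and pushed it to the hopper floor with shut fingers, the tips reaching z 76.6 mm. In the last picture the flap was flush (127 mm, camera reading about 1 mm low), so it closed behind the bar. I could not see the bar's pose inside the hopper. It is inferred from the push depth and the closed flap.

**Cover:** It went in tilted about 17° with the low edge under the lip, was levelled, lowered and released. The last check put the grip at feeder x -62.2, y -0.4 mm. The plate's slope was under 0.002 rad and its top read 35.0 mm against 36 expected, which is within the camera's bias. The gripper was clear, with its tips at z 159 mm.

**What went wrong on the way:**
- Fast rows were cut short, so my first grip on the bar was 20 mm off and too high.
- On the second try I lifted before the fingers had closed.
- I regripped both times, and the bar stayed standing where it was.
- During the shut-finger push the force read about 0 N at z 113 mm, partway down. It is not clear how firmly the fingers were pressing on the bar there.

I did not approach the other objects, but I did not measure them again at the end.

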